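Find the loose glue clamp and slide out its tally

TASK

Bamboo pieces are being glued in three clamps, and one clamp is loose. Push each clamp's black lever clockwise until it comes up against its stop, without ramming it: a sound one moves stiffly and stops in the green band of its dial, the loose one turns easily and runs on into the red; never turn a lever back. When all three have been tried, push the red tally of the loose clamp fully out towards the far side, leave the other two tallies in, and do not disturb the file, knife, jar and tape around.

Things in the scene. Friction and masses are not known exactly. Their poses are not given: they have to be found in the camera images.
- clamp_a: One of three like-looking glue clamps fixed to the bench, places and yaw mixed: wooden base 170 x 150 x 15 mm, bamboo 36 mm thick (top 54 mm up) under a steel bridge, a flat dial reaching 60 mm from the screw axis (top 79 mm up). Origin: centre of the base's underside; x from front edge (nearest the robot) to rear, y left, z up. Screw axis at (20, 20) mm. Total height 111 mm.
- lever_a (a joint): Angle (rad) of that clamp's black lever. 0: points along the clamp's -x; positive: clockwise from above, tip towards the clamp's +y. Starts at -0.22 to 0.03. Dial: green 0.30 to 0.60, red 0.75 to 1.05. Dry friction: stays where left. Pushed 85 mm out, a sound one needs 10 to 11 N to move and stops hard at 0.45; the loose one (just one of three) moves at 2.6 N up to its stop at 0.90.
- lever_a_grip (a point): Point on the centre line of that lever, 85 mm from the screw axis, a good place to push. The lever is a level round bar 18 mm thick, 93 mm above the bench, reaching 110 mm out from the axis. 15 to 30 N is enough to find any stop; 60 N would be ramming it.
- tally_a (a joint): Travel (m) of that clamp's red tally, a flat slide with an upright peg on the right of the base. 0: in, plate within the base; 0.055: fully out at its stop, moved along the clamp's +x, plate sticking out beyond the rear edge. Starts at 0 to 0.006; slides at about 2 N and stays where left.
- tally_a_peg (a point): On the centre line of that tally's upright red peg (16 mm thick, top 95 mm above the bench), 70 mm above the bench. With the tally at 0 it is at (-45, -58) mm in the clamp's frame; the bridge's nearer post has its outer face at y = -20 mm and spans x = 5 to 35 mm. Push it from its front (-x) side.
- clamp_b: One of three like-looking glue clamps fixed to the bench, places and yaw mixed: wooden base 170 x 150 x 15 mm, bamboo 36 mm thick (top 54 mm up) under a steel bridge, a flat dial reaching 60 mm from the screw axis (top 79 mm up). Origin: centre of the base's underside; x from front edge (nearest the robot) to rear, y left, z up. Screw axis at (20, 20) mm. Total height 111 mm.
- lever_b (a joint): Angle (rad) of that clamp's black lever. 0: points along the clamp's -x; positive: clockwise from above, tip towards the clamp's +y. Starts at -0.22 to 0.03. Dial: green 0.30 to 0.60, red 0.75 to 1.05. Dry friction: stays where left. Pushed 85 mm out, a sound one needs 10 to 11 N to move and stops hard at 0.45; the loose one (just one of three) moves at 2.6 N up to its stop at 0.90.
- lever_b_grip (a point): Point on the centre line of that lever, 85 mm from the screw axis, a good place to push. The lever is a level round bar 18 mm thick, 93 mm above the bench, reaching 110 mm out from the axis. 15 to 30 N is enough to find any stop; 60 N would be ramming it.
- tally_b (a joint): Travel (m) of that clamp's red tally, a flat slide with an upright peg on the right of the base. 0: in, plate within the base; 0.055: fully out at its stop, moved along the clamp's +x, plate sticking out beyond the rear edge. Starts at 0 to 0.006; slides at about 2 N and stays where left.
- tally_b_peg (a point): On the centre line of that tally's upright red peg (16 mm thick, top 95 mm above the bench), 70 mm above the bench. With the tally at 0 it is at (-45, -58) mm in the clamp's frame; the bridge's nearer post has its outer face at y = -20 mm and spans x = 5 to 35 mm. Push it from its front (-x) side.
- clamp_c: One of three like-looking glue clamps fixed to the bench, places and yaw mixed: wooden base 170 x 150 x 15 mm, bamboo 36 mm thick (top 54 mm up) under a steel bridge, a flat dial reaching 60 mm from the screw axis (top 79 mm up). Origin: centre of the base's underside; x from front edge (nearest the robot) to rear, y left, z up. Screw axis at (20, 20) mm. Total height 111 mm.
- lever_c (a joint): Angle (rad) of that clamp's black lever. 0: points along the clamp's -x; positive: clockwise from above, tip towards the clamp's +y. Starts at -0.22 to 0.03. Dial: green 0.30 to 0.60, red 0.75 to 1.05. Dry friction: stays where left. Pushed 85 mm out, a sound one needs 10 to 11 N to move and stops hard at 0.45; the loose one (just one of three) moves at 2.6 N up to its stop at 0.90.
- lever_c_grip (a point): Point on the centre line of that lever, 85 mm from the screw axis, a good place to push. The lever is a level round bar 18 mm thick, 93 mm above the bench, reaching 110 mm out from the axis. 15 to 30 N is enough to find any stop; 60 N would be ramming it.
- tally_c (a joint): Travel (m) of that clamp's red tally, a flat slide with an upright peg on the right of the base. 0: in, plate within the base; 0.055: fully out at its stop, moved along the clamp's +x, plate sticking out beyond the rear edge. Starts at 0 to 0.006; slides at about 2 N and stays where left.
- tally_c_peg (a point): On the centre line of that tally's upright red peg (16 mm thick, top 95 mm above the bench), 70 mm above the bench. With the tally at 0 it is at (-45, -58) mm in the clamp's frame; the bridge's nearer post has its outer face at y = -20 mm and spans x = 5 to 35 mm. Push it from its front (-x) side.
- file: Bystander between the clamps: a file 190 mm long, 20 mm high, lying along x. Leave it alone.
- knife: Bystander between the clamps: a knife with an orange handle, 180 mm long, 18 mm high, lying along x. Leave it alone.
- jar: Bystander behind the clamps: amber glue jar 52 mm across, 75 mm high, upright. Leave it alone.
- tape: Bystander behind the clamps: roll of yellow tape 84 mm across, 24 mm high. Leave it alone.

How it is judged:
On the way, in this order (a step that is already met when the one before it is completed fails the run):
1. all three levers have been turned clockwise into the green band or beyond, with every tally still in (value of joint each of lever_a, lever_b, lever_c above 0.3 rad and value of joint each of tally_a, tally_b, tally_c below 0.02 m), for 0.2 s.
2. one clamp, with its lever in the red band, has its tally out (((value of joint lever_a above 0.75 rad and value of joint tally_a above 0.045 m) or (value of joint lever_b above 0.75 rad and value of joint tally_b above 0.045 m) or (value of joint lever_c above 0.75 rad and value of joint tally_c above 0.045 m))), for 0.2 s.
At the end, for the whole second after the job is handed in: One clamp: lever in the red (over 0.75 rad), tally out over 45 mm. Other two: levers in the green (0.30 to 0.60 rad), tallies out under 15 mm. Levers still; file, knife, jar and tape within 30 mm of where they began, the jar upright (((value of joint lever_a above 0.75 rad and value of joint tally_a above 0.045 m and value of joint lever_b between 0.3 and 0.6 rad and value of joint each of tally_b, tally_c below 0.015 m and value of joint lever_c between 0.3 and 0.6 rad) or (value of joint lever_a between 0.3 and 0.6 rad and value of joint each of tally_a, tally_c below 0.015 m and value of joint lever_b above 0.75 rad and value of joint tally_b above 0.045 m and value of joint lever_c between 0.3 and 0.6 rad) or (value of joint lever_a between 0.3 and 0.6 rad and value of joint each of tally_a, tally_b below 0.015 m and value of joint lever_b between 0.3 and 0.6 rad and value of joint lever_c above 0.75 rad and value of joint tally_c above 0.045 m)) and velocity of joint lever_a between -0.05 and 0.05 rad/s and velocity of joint lever_b between -0.05 and 0.05 rad/s and velocity of joint lever_c between -0.05 and 0.05 rad/s and distance of each of file, knife, jar, tape from where it was at the start of the episode below 0.03 m and angle between jar's own z axis and vertical below 0.3 rad); the robot touches nothing.
It fails at once if a lever is turned back in the loosening direction (below -0.35 rad) (value of joint any of lever_a, lever_b, lever_c below -0.35 rad).
It fails at once if a clamp is rammed: the fingers press on it with over 60 N (contact force between the fingers and clamp_a above 60 N or contact force between the fingers and clamp_b above 60 N or contact force between the fingers and clamp_c above 60 N).
It fails at once if a tally is pushed out (over 30 mm) on a clamp whose lever has not run into the red ((value of joint tally_a above 0.03 m and value of joint lever_a below 0.72 rad) or (value of joint tally_b above 0.03 m and value of joint lever_b below 0.72 rad) or (value of joint tally_c above 0.03 m and value of joint lever_c below 0.72 rad)).
It fails at once if a bystander is knocked away (over 50 mm) or the jar tipped (distance of any of file, knife, jar, tape from where it was at the start of the episode above 0.05 m or angle between jar's own z axis and vertical above 0.6 rad).
It also fails if it takes over 72 s, if anything falls off the work surface, if the arm or the gripper's body presses on something with over 40 N, if the wrist force passes 120 N, or if a joint passes its speed limit or range.

ROBOT

A 7-joint arm with a two-finger parallel gripper is mounted at the origin on the work surface. World frame = base frame: x ahead of the robot, y to its left, z up, the work surface at z = 0. Lengths are in m, angles in rad, forces in N, time in s.
With the tool pointing down it reaches from about 0.425 to 0.825 m from the base axis. Payload 3.6 kg.
Tool frame: the origin (TCP) lies on the mounting face of the last link; the fingertips stand 186 mm ahead of it and the grasp point (between the pads) lies 167 mm ahead of it; z points along the fingers, y is the direction in which the jaws open and shut (so a half turn about z gives the same grasp; the last joint's range is limited). The gripper opens to 93 mm and grips with 3 to 60 N. Pads are 15 mm wide; open, the fingers measure 128 mm over their backs; the gripper's body (75 mm by 188 mm) begins 65 mm behind the grasp point.
Start: joints at [1.23, 0.615, -0.013, 1.423, 0.008, 1.103, -0.04], TCP at [0.201, -0.618, 0.405] pointing down, gripper open.
Joint ranges: [-3.12, 3.12], [-0.3, 2.06], [-1.34, 1.32], [0.26, 2.42], [-1.36, 4.5], [0.01, 1.98], [-2.84, 2.84]. Speed limits (rad/s): [2.79, 2.79, 3.14, 3.14, 3.14, 3.14, 3.14].

INTERFACE

Orientations are given as a 3x3 rotation matrix whose columns are the frame's x, y, z axes.
In Python, from station import r gives the robot as it stands. Calls block until the motion is done:
- r.move_ptp(position, orientation): joint-space move of the TCP to a pose.
- r.move_l(position, ori=None, v=0.15, guard=None): straight line of the TCP; ori=None keeps the orientation; v is the mean speed in m/s. With guard (N) it stops when the force on the tool has changed by that much, and returns True; else False.
- r.movej(angles): joint-space move.
- r.move_gripper(opening, grasp_force=None): finger opening in m; grasp_force is the grip in N (None keeps the last); returns when the fingers have stopped.
- r.dwell(seconds).
- r.inverse_kinematics(position, orientation): joint angles nearest the present ones, or None.
- r.get_image(name): name is "side" or "top"; returns a dict with "frame" (384x512x3 uint8, red, green, blue), "intrinsics" (3x3 intrinsics, pixels), "k1" (the pictures are not rectified: a ray, as slopes to the right and down, at radius r is drawn at 1 + k1 r^2 times it, then the intrinsics apply), "origin" and "orientation" of the camera in the world. Camera axes: x right, y up, looking along -z (the intrinsics and any distortion apply to the point x, -y, -z); pixel columns grow to the right and rows downward; lengths in m; the calibration is good to about 2 mm. A picture is of the moment at which its call begins. There is no depth.
A pose or a line that the arm cannot do raises r.IKError and nothing moves.
- r.job_done(): hands the job in, once; it reports no verdict.
Trained networks look in the newest picture that a camera, given by its name, has taken for a name from the list of things; names that differ only in an ending like _2 or _b are one class to them, and where a whole thing is asked for, a point or a joint stands for the part that bears it (a point fixed in the world has none). Each returns a list of dicts, best first, with "confidence" (0 to 1); they miss things now and then, are a little off and sometimes report something else, mostly with a low value. They report only what shows in the picture. A call takes as long as a camera call.
- r.spot_in(camera, query): "location" ([x, y, z] in m, in the coordinates of the camera as it stood for that picture, good to about 4 mm: the middle of the surface that is visible of it).
Readings, each from a call of its own:
- r.get_time_s(): time.
- r.get_joint_pos(): joint angles.
- r.get_qvel(): joint speeds.
- r.get_joint_efforts(): joint torques, N m.
- r.get_tcp_pos(): TCP position.
- r.get_tcp_rot(): TCP orientation.
- r.get_contact_force(): force on the tool from outside, world axes, zero at the start.
- r.get_wrist_torque(): the same for the moment, N m.
- r.get_finger_gap(): finger opening in m.
Only numpy, scipy, OpenCV 4.12 (cv2) and the standard library are available. Lean on these libraries where they do the work, as an engineer would, in place of code of your own. Each camera call takes 0.05 s, during which the arm holds its last target.

## Working session

There is one attempt and no reset: what is moved stays moved. The work goes in short steps, each a Python script; the robot and the scene stay as the last script left them, time stands still between calls to the robot, and variables do not carry over. Pictures are saved under pics/ and viewed, and the job is handed in when it is done.

```bash
ls; mkdir -p pics
cat > h.py <<'E'
import numpy as np, cv2
from station import r
def world(im,loc): return np.array(im["origin"])+np.array(im["orientation"])@np.array(loc)
def pix2plane(im,u,v,z):
    K=np.array(im["intrinsics"]);k1=im["k1"]
    d=cv2.undistortPoints(np.array([[[u,v]]],float),K,np.array([k1,0,0,0,0.]))[0,0]
    ray=np.array(im["orientation"])@np.array([d[0],-d[1],-1.]);o=np.array(im["origin"])
    return o+ray*(z-o[2])/ray[2]
def proj(im,p):
    c=np.array(im["orientation"]).T@(np.array(p)-np.array(im["origin"]))
    q=np.array([c[0]/-c[2],-c[1]/-c[2]]);q=q*(1+im["k1"]*(q@q));K=np.array(im["intrinsics"])
    return K[0,0]*q[0]+K[0,2],K[1,1]*q[1]+K[1,2]
def save(im,n): cv2.imwrite(n,cv2.cvtColor(im["frame"],cv2.COLOR_RGB2BGR))
E
python3 - <<'E'
from h import *
for c in ["top","side"]:
    im=r.get_image(c); save(im,f"pics/{c}0.png"); print(c,im["origin"],im["orientation"],im["k1"])
    for q in ["clamp_a","lever_a","tally_a","tally_a_peg","lever_a_grip","file","knife","jar","tape"]:
        for d in r.spot_in(c,q): print(q,round(d["confidence"],2),world(im,d["location"]).round(3),np.round(proj(im,world(im,d["location"]))))
print(r.get_time_s(),r.get_contact_force(),r.get_tcp_rot())
E
```

```text
pics
top [ 0.48764709 -0.02903312  1.14921692] [[ 1.92845026e-02  9.94942093e-01 -9.85816385e-02]
 [-9.99813974e-01  1.92255637e-02 -1.54788002e-03]
 [ 3.55236590e-04  9.85931498e-02  9.95127763e-01]] -0.15411792144964645
clamp_a 0.82 [ 0.508 -0.272  0.022] [342. 223.]
clamp_a 0.6 [0.572 0.032 0.022] [232. 198.]
clamp_a 0.55 [0.543 0.299 0.019] [135. 207.]
lever_a 0.84 [ 0.491 -0.267  0.102] [347. 230.]
lever_a 0.76 [0.56  0.048 0.104] [224. 200.]
lever_a 0.7 [0.528 0.319 0.099] [119. 211.]
tally_a 0.78 [ 0.575 -0.031  0.02 ] [255. 198.]
tally_a 0.7 [0.567 0.253 0.02 ] [152. 198.]
tally_a 0.57 [ 0.523 -0.344  0.025] [368. 218.]
tally_a_peg 0.86 [0.563 0.248 0.023] [153. 200.]
tally_a_peg 0.36 [ 0.495 -0.268  0.103] [347. 228.]
tally_a_peg 0.23 [0.528 0.32  0.1  ] [119. 210.]
lever_a_grip 0.8 [0.524 0.315 0.1  ] [120. 212.]
file 0.85 [0.562 0.151 0.011] [189. 201.]
file 0.35 [ 0.498 -0.124  0.015] [288. 226.]
knife 0.85 [ 0.499 -0.126  0.015] [289. 226.]
jar 0.74 [0.788 0.162 0.078] [184. 115.]
side [0.38771278 0.67626538 0.84457226] [[-0.93975712  0.25279372 -0.23011277]
 [-0.3418140
[... 398 characters left out ...]
 [248. 282.]
tally_a 0.73 [0.522 0.321 0.096] [250. 297.]
tally_a 0.58 [ 0.534 -0.024  0.024] [289. 200.]
tally_a_peg 0.9 [0.557 0.249 0.023] [247. 280.]
file 0.72 [0.548 0.15  0.013] [264. 250.]
knife 0.85 [ 0.485 -0.123  0.017] [314. 183.]
knife 0.32 [0.552 0.152 0.015] [262. 250.]
jar 0.73 [0.787 0.182 0.052] [172. 224.]
jar 0.69 [ 0.533 -0.026  0.023] [290. 200.]
tape 0.67 [ 0.775 -0.148  0.023] [227. 152.]
tape 0.65 [ 0.486 -0.124  0.015] [314. 183.]
tape 0.42 [ 0.494 -0.248  0.034] [322. 151.]
1.0 [ 0.76437815  0.45213482 -0.14834386] [[ 9.51153667e-01  3.08717835e-01 -9.52290857e-06]
 [ 3.08717835e-01 -9.51153664e-01  8.15122472e-05]
 [ 1.61065351e-05 -8.04705645e-05 -9.99999997e-01]]
```

Run:
```python
import cv2
a=cv2.imread("pics/top0.png")[130:300,80:420]; cv2.imwrite("pics/top0c.png",cv2.resize(a,None,fx=2.35,fy=2.35,interpolation=cv2.INTER_CUBIC))
```

```text
(no output)
```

View pics/top0.png

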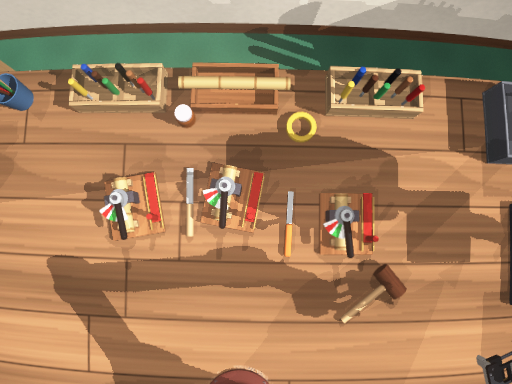

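View pics/side0.png

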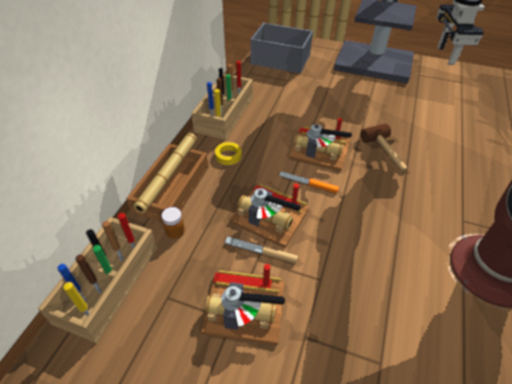

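```bash
echo
```

```text
(no output)
```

Top view: the levers are at about (121,218), (223,205) and (348,235), with dials to their left and red tallies on the right. The jar is at (184,115), the tape at (301,126), the file at (190,200) and the knife at (289,225). I'll zoom in next.

Run:
```python
import cv2,numpy as np
A=cv2.imread("pics/top0.png")
b=[A[160:250,x:x+90] for x in (90,190,305)]
cv2.imwrite("pics/top0c.png",np.hstack([cv2.resize(x,(266,266),interpolation=cv2.INTER_CUBIC) for x in b]))
```

```text
(no output)
```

View pics/top0c.png

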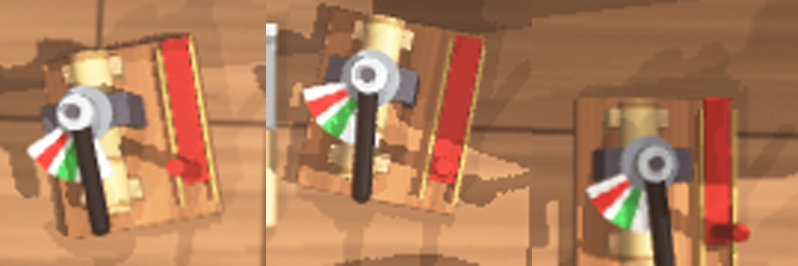

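Run:
```python
import cv2,numpy as np
A=cv2.imread("pics/top0.png")
b=[A[y:y+90,x:x+90] for x,y in ((305,180),)]
cv2.imwrite("pics/top0d.png",np.hstack([cv2.resize(x,(540,540),interpolation=cv2.INTER_CUBIC) for x in b]))
```

```text
(no output)
```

View pics/top0d.png

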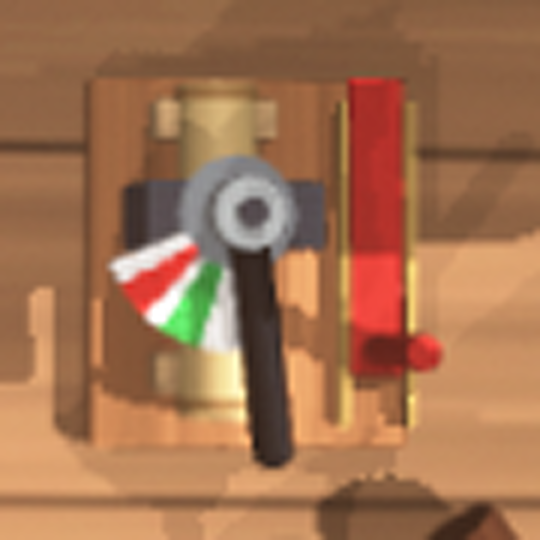

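```bash
cat > fit.py <<'E'
from h import *
from scipy.optimize import least_squares
s=266/90
D={'L':((90,160),s,[(75,111),(42,62),(190,33),(222,213),(65,238)],(100,232),(190,178-4)),
'M':((190,160),s,[(102,74),(64,8),(219,35),(189,215),(32,183)],(96,198),(446-266,160)),
'R':((305,180),6,[(252,210),(88,80),(405,80),(408,445),(90,447)],(272,462),(427,352))}
M=np.array([[.02,.02,.111],[.085,.075,.015],[.085,-.075,.015],[-.085,-.075,.015],[-.085,.075,.015]])
def T(p,m):
    c,s_=np.cos(p[2]),np.sin(p[2]); return np.array([p[0]+c*m[0]-s_*m[1],p[1]+s_*m[0]+c*m[1],m[2]])
if __name__=="__main__":
    im=r.get_image("top")
    import json; out={}
    for k,(o,sc,pts,tip,peg) in D.items():
        px=lambda a:(np.array(a)+.5)/sc-.5+np.array(o)
        P=np.array([px(a) for a in pts])
        f=lambda p:np.ravel([np.array(proj(im,T(p,m)))-q for m,q in zip(M,P)])
        R=least_squares(f,[.53,{'L':.28,'M':.03,'R':-.27}[k],0],x_scale=[.01,.01,.1],loss='soft_l1')
        p=R.x; ax=T(p,[.02,.02,.093]); t=pix2plane(im,*px(tip),.093)
        d=t[:2]-ax[:2]; ang=np.arctan2(d[1],d[0]); lev=-((ang-p[2]-np.pi+np.pi)%(2*np.pi)-np.pi)
        pg=pix2plane(im,*px(peg),.095)
        print(k,p.round(4),f(p).round(1),'axis',ax.round(3),'tip',t.round(3),np.linalg.norm(d).round(3),'lever',lev.round(3))
        print('  peg meas',pg.round(3),'model0',T(p,[-.045,-.058,.095]).round(3))
        out[k]=list(p)
    json.dump(out,open("clamps.json","w"))
E
python3 fit.py
```

```text
L [0.5456 0.3061 0.1961] [-0.8 -0.  -0.2 -0.   1.1  0.3 -0.4 -0.4  0.6  0.2] axis [0.561 0.33  0.093] tip [0.457 0.306 0.093] 0.107 lever -0.025
  peg meas [0.51  0.227 0.095] model0 [0.513 0.24  0.095]
M [ 0.576   0.0309 -0.157 ] [-0.2 -0.   0.  -0.3  0.7 -0.1  0.1 -0.3 -0.6  0.8] axis [0.599 0.047 0.093] tip [0.493 0.051 0.093] 0.106 lever -0.125
  peg meas [ 0.527 -0.021  0.095] model0 [ 0.522 -0.019  0.095]
R [ 0.5087 -0.2845  0.0127] [ 0.1  0.2 -0.3 -0.5  0.1 -0.2  0.4  0.3 -0.3  0.2] axis [ 0.528 -0.264  0.093] tip [ 0.422 -0.277  0.093] 0.107 lever -0.109
  peg meas [ 0.47  -0.344  0.095] model0 [ 0.464 -0.343  0.095]
```

```bash
cat > push.py <<'E'
from h import *
import json
C=json.load(open("clamps.json")); LEV={'L':-.025,'M':-.125,'R':-.109}
def T(p,m):
    c,s_=np.cos(p[2]),np.sin(p[2]); return np.array([p[0]+c*m[0]-s_*m[1],p[1]+s_*m[0]+c*m[1],m[2]])
def ori(y):
    """tool down with tool y along +-y, whichever keeps joint 7 well inside"""
    y=np.array([y[0],y[1],0.])/np.hypot(y[0],y[1]); best=None
    R0=np.array(r.get_tcp_rot())
    if y@R0[:,1]<0:y=-y
    z=np.array([0,0,-1.]); return np.column_stack([np.cross(y,z),y,z])
def pose(k,a,off,ztip=.077,rad=.085):
    p=C[k]; ax=T(p,[.02,.02,0]); th=p[2]+np.pi-a
    u=np.array([np.cos(th),np.sin(th)]); t=np.array([u[1],-u[0]]) # clockwise
    q=ax[:2]+rad*u-off*t
    return np.array([q[0],q[1],ztip+.186]),t
def go(k,a,off,v,guard=None,**kw):
    q,t=pose(k,a,off,**kw); return r.move_l(q,ori(t),v=v,guard=guard)
def st(k,msg):
    q=np.array(r.get_tcp_pos()); ax=T(C[k],[.02,.02,0])
    # implied lever angle: finger face is 17.5 ahead of its centre, bar 9
    d=q[:2]-ax[:2]; n=np.linalg.norm(d); th=np.arctan2(d[1],d[0])
    lag=C[k][2]+np.pi-th; lag=(lag+np.pi)%(2*np.pi)-np.pi
    print(k,msg,'t',round(r.get_time_s(),1),'F',np.round(r.get_contact_force(),1),'lever~',round(lag+np.arcsin(.0265/n),3),flush=True)
def tryl(k):
    a0=LEV[k]
    q,t=pose(k,a0,.038,ztip=.2); r.move_ptp(q,ori(t)); r.dwell(.1)
    g=go(k,a0,.038,.12,guard=8); st(k,f'down {g}')
    if g: return
    g=go(k,.22,.0265,.035,guard=17); st(k,f'seg1 {g}')
    if g: return
    g=go(k,.62,.0265,.03,guard=13); st(k,f'seg2 {g}')
    if not g:
        g=go(k,1.02,.0265,.03,guard=13); st(k,f'seg3 {g}')
def back(k):
    q=np.array(r.get_tcp_pos()); R=np.array(r.get_tcp_rot()); y=R[:,1]
    ax=T(C[k],[.02,.02,0]); d=q[:2]-ax[:2]; t=np.array([d[1],-d[0],0]); 
    y=y*np.sign(y@t); r.move_l(q-y*.012,v=.05); q=q-y*.012; q[2]=.39; r.move_l(q,v=.2); st(k,'up')
E
python3 - <<'E'
from push import *
r.move_gripper(0.0); print(r.get_finger_gap())
tryl('R')
im=r.get_image("side"); save(im,"pics/s1.png")
E
```

```text
0.0005850037284257392
R down False t 5.2 F [-0.7  0.   0.2] lever~ -0.244
R seg1 False t 6.5 F [  0.3 -10.   -4.1] lever~ 0.168
R seg2 True t 7.6 F [-0.1 -2.   0.6] lever~ 0.481
```

View pics/s1.png

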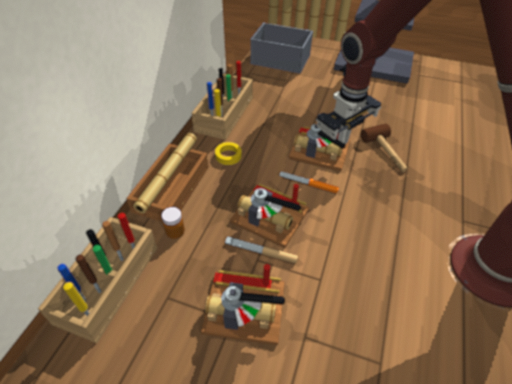

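The side view shows the gripper at the far clamp (about (330,140)) and nothing else moved. Clamp R took about 10 N to move and stopped near 0.48 by my estimate, so it looks sound. Next I'll back off and try M.

Run:
```python
from push import *
back('R'); tryl('M'); back('M')
im=r.get_image("top"); save(im,"pics/t2.png")
A=cv2.imread("pics/t2.png")
cv2.imwrite("pics/t2c.png",np.hstack([cv2.resize(A[y:y+90,x:x+90],(266,266),interpolation=cv2.INTER_CUBIC) for x,y in ((90,160),(190,160),(305,180))]))
```

```text
R up t 8.8 F [-0.2  0.2 -0.1] lever~ 0.352
M down False t 11.2 F [-0.3 -0.6  0.6] lever~ -0.258
M seg1 False t 12.5 F [ 1.  -2.4  0.4] lever~ 0.218
M seg2 False t 13.8 F [ 0.1 -1.9 -0.7] lever~ 0.62
M seg3 True t 14.8 F [0.4 0.7 0.4] lever~ 0.935
M up t 15.9 F [-0.4  0.8 -0. ] lever~ 0.795
```

View pics/t2c.png

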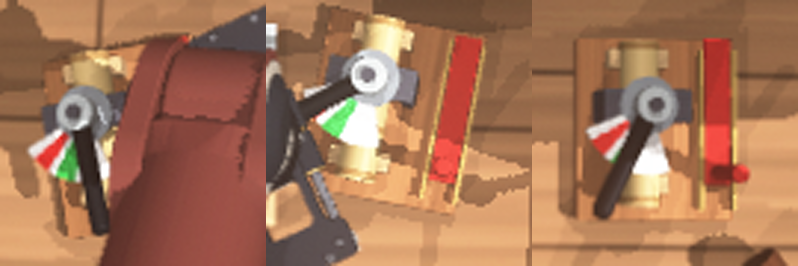

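M turned at about 2.5 N and ran into the red (lever at about (320,100) in the crop), so M is the loose one. R sits in the green. Now L.

Run:
```python
from push import *
tryl('L'); back('L')
im=r.get_image("side"); save(im,"pics/s3.png")
A=cv2.imread("pics/s3.png")
cv2.imwrite("pics/s3c.png",cv2.resize(A[100:350,190:370],(576,800)[::1],interpolation=cv2.INTER_CUBIC)[:800:1][:, :])
cv2.imwrite("pics/s3c.png",cv2.resize(A[100:350,190:370],(432,600),interpolation=cv2.INTER_CUBIC))
```

```text
L down False t 18.1 F [ 0.6 -0.8 -0.5] lever~ -0.156
L seg1 False t 19.2 F [ 0.  -7.9  4.8] lever~ 0.172
L seg2 True t 20.1 F [-0.1 -0.1  0.4] lever~ 0.485
L up t 21.3 F [ 0.3  0.1 -0.3] lever~ 0.349
```

View pics/s3c.png

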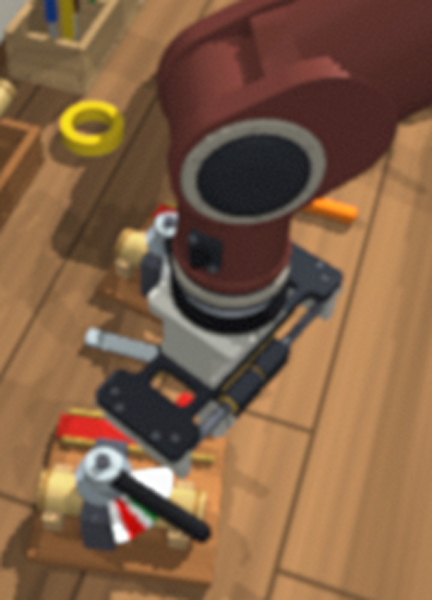

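L moved at about 9 N and stopped at about 0.48, and its lever now covers the green (around (160,505) in the crop). All three have been tried, so I'll push out the tally on M.

Run:
```python
from push import *
p=C['M']; ex=np.array([np.cos(p[2]),np.sin(p[2])]); ey=np.array([-ex[1],ex[0]])
def P(x,z): return T(p,[x,-.058,z+.186])
O=ori(ey)
r.move_ptp(P(-.09,.2),O); r.dwell(.1)
g=r.move_l(P(-.09,.055),v=.12,guard=8); print('down',g,r.get_tcp_pos(),np.round(r.get_contact_force(),1))
if not g:
    g=r.move_l(P(.03,.055),v=.03,guard=10)
    q=np.array(r.get_tcp_pos()); x=(q[:2]-T(p,[0,0,0])[:2])@ex
    print('push',g,'finger x',x,'t',r.get_time_s(),np.round(r.get_contact_force(),1))
    r.move_l(q-np.r_[ex,0]*.02,v=.06); q=q-np.r_[ex,0]*.02; q[2]=.39; r.move_l(q,v=.2)
    r.move_ptp([.201,-.618,.405],O)
for c in ("top","side"):
    im=r.get_image(c); save(im,f"pics/{c}4.png")
    for n in ("tally_a","jar","file","knife","tape"):
        for d in r.spot_in(c,n): print(c,n,round(d["confidence"],2),world(im,d["location"]).round(3))
A=cv2.imread("pics/top4.png")
cv2.imwrite("pics/t4c.png",np.hstack([cv2.resize(A[y:y+90,x:x+90],(266,266),interpolation=cv2.INTER_CUBIC) for x,y in ((90,160),(190,150),(305,180))]))
```

```text
down False [ 0.47828819 -0.01238407  0.24153215] [0.3 0.2 0.1]
push True finger x -0.008365615410223265 t 26.55 [ 0.3 -0.   0.5]
top tally_a 0.93 [0.57  0.251 0.024]
top tally_a 0.91 [ 0.524 -0.343  0.024]
top tally_a 0.65 [ 0.631 -0.039  0.019]
top jar 0.63 [0.789 0.159 0.076]
top file 0.88 [0.569 0.149 0.014]
top knife 0.7 [ 0.501 -0.122  0.016]
side tally_a 0.65 [ 0.469 -0.334  0.05 ]
side tally_a 0.61 [0.555 0.253 0.016]
side tally_a 0.56 [ 0.607 -0.033  0.023]
side tally_a 0.39 [ 0.496 -0.244  0.101]
side jar 0.83 [0.789 0.179 0.052]
side file 0.96 [0.549 0.149 0.012]
side file 0.74 [ 0.608 -0.034  0.018]
side knife 0.81 [ 0.485 -0.124  0.015]
side tape 0.96 [ 0.778 -0.148  0.021]
side tape 0.3 [ 0.496 -0.247  0.102]
```

View pics/t4c.png

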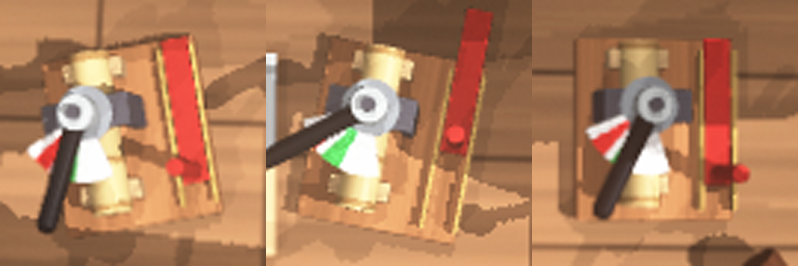

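View pics/top4.png

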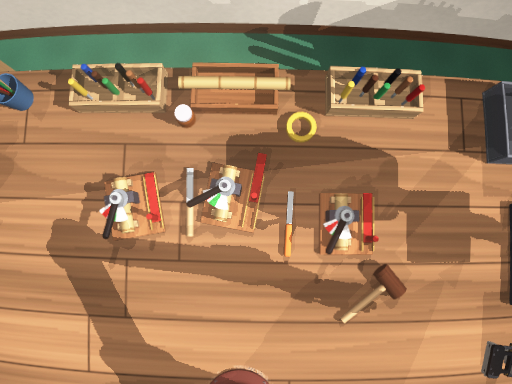

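The picture shows M's tally sticking out at the rear (tip at (262,155)), its lever in the red at (203,196), and both other levers in the green. Before handing in, I'll measure the peg travel and lever angles from the picture.

Run:
```python
from push import *
im=r.get_image("top"); s=266/90
for k,o,peg,tip in (('L',(90,160),(178,166),(47,228)),('M',(190,150),(455-266,135),(-6,167)),('R',(305,180),(740-532,174),(603-532,211))):
    f=lambda a,z:pix2plane(im,*((np.array(a)+.5)/s-.5+np.array(o)),z)
    p=C[k];ex=np.array([np.cos(p[2]),np.sin(p[2])])
    ax=T(p,[.02,.02,0]);d=f(tip,.093)[:2]-ax[:2];a=p[2]+np.pi-np.arctan2(d[1],d[0])
    print(k,'tally',((f(peg,.095)-T(p,[-.045,-.058,0]))[:2]@ex).round(3),'lever',round((a+np.pi)%(2*np.pi)-np.pi,2))
print(r.get_contact_force(),r.get_time_s()); r.job_done()
```

```text
L tally 0.003 lever 0.43
M tally 0.053 lever 0.88
R tally 0.004 lever 0.44
[-1.26457057e-01 -9.64528745e-01 -8.76271786e-04] 30.9833
the job is handed in; nothing more can be done
```

I tried all three levers, and the middle clamp is the loose one. I pushed its red tally out to the stop, backed the arm away and handed in at about 31 s.

| Clamp | Force while turning | Lever, from the last picture | Tally, from the last picture |
|---|---|---|---|
| Right | about 10 N, hard stop | 0.44 rad (green) | 4 mm, still in |
| Left | about 9 N, hard stop | 0.43 rad (green) | 3 mm, still in |
| Middle (loose) | about 2.5 N, ran on to its stop | 0.88 rad (red) | 53 mm, out |

- **Ramming:** every lever push was set to stop at about 25 N or less. I did not record the peak contact force.
- **Bystanders:** the file, knife, jar and tape were found within about 7 mm of their starting places, which is about the detector's accuracy. The tape was only detected in the side view, where it was in place.
- **Disagreement:** the finger position put the sound levers' stops at about 0.48 rad, while the pictures gave about 0.44. Both readings are in the green band.

No check failed.

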